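# Fetch the job carton with the pull hook and load the stripped typewriter parts

## Task

The job carton has been pushed deep under the wire rack: hook the pull hook over the carton's front lip, draw the carton forward along the bench until all of it stands clear of the rack, and lay the hook down on the bench outside the carton. Then put the stripped parts (the small electric motor, the empty ribbon spool and the return lever) into the carton one after another, each lowered and set down on the carton's floor rather than dropped, the spool lying flat, none on top of another. Leave everything else on the bench where it is and do not tip the carton.

Things in the scene. Friction and masses are not known exactly. Their poses are not given: they have to be found in the camera images.
- rack_front (a point): Fixed bench-top wire rack, open at front and ends, 560 mm long, 410 deep; underside of its 12 mm wire deck 195 mm above the bench; round 22 mm posts at the corners (518 mm clear between them along the front). Drawer cabinet and box on the back of the deck. This point: middle of the front edge, at bench level; x along the front edge, +y straight into the rack, z up.
- carton_in (a point): Open-topped brown carton, loose, about 0.3 kg; outside 300 mm (x) by 170 (y) by 65 high, walls and floor 5 mm. This point: middle of the inner floor, 5 mm above its underside. Front wall: the long one at -y; +y to the back wall. It slides on the bench; at the start it stands under the rack's deck, front wall 50 to 100 mm behind the rack's front edge.
- carton_lip (a point): Middle of the top edge of the carton's front wall, 65 mm above the carton's underside, at the middle of the wall's 5 mm thickness; axes as carton_in.
- hook_grip (a point): Pull hook, loose, 0.19 kg, lying claw down on the bench on the flat underside of its handle and the end of its claw. Pale wooden handle, 110 mm long (x -55 to 55), 28 wide (y), 36 high. This point: centre of the handle, 18 mm above the underside, where it is held; +x to the claw, z up. Its steel bar runs forward (see hook_tip). Around it the bench is free.
- hook_tip (a point): Lower end of the hook's claw, middle of its inner face (towards the handle): 210 mm ahead (+x) of hook_grip, 18 mm lower, level with the handle's underside. The claw is a steel plate 30 mm wide (y), 4 thick, turned straight down from the bar (16 wide, 5 thick, its underside 27 mm above this point). A steel collar at the handle's front reaches to x = 62 mm.
- motor_center (a point): Small electric motor lying down: a steel can 36 mm in diameter, 56 mm long along its x, on a narrow foot (50 by 30 by 6 mm); thin shaft sticking out 14 mm at +x, terminals at -x; height 39 mm; 0.22 kg. This point is on the can's middle, 20 mm above the underside. Grip it across y.
- spool_center (a point): Empty steel ribbon spool lying flat: two flanges 50 mm in diameter, 3 mm thick, on a hub 24 mm in diameter, 16 mm high in all, axis z; 0.05 kg. This point is at its centre, 8 mm above the underside.
- lever_center (a point): Bright steel return lever lying flat, 0.14 kg: square arm 10 mm wide (y), 5 to 15 mm above its underside, along x between a round hub (24 mm in diameter, 16 high, axis at x = -40 mm) and an upright thumb plate (26 wide, 4 thick, 22 high, at x = 58 mm). Extent in x: -52 to 60 mm. This point: on the arm, 10 mm above the underside. Grip the arm across y.
- tape: Bystander: roll of masking tape lying flat, 72 mm in diameter, 24 mm high, open middle; origin under its centre.
- tin: Bystander: round metal screw tin with lid, 60 mm in diameter, 32 mm high; origin under its centre.
- mug: Bystander: white mug, 82 mm in diameter, 95 mm high; origin under its centre.
- oiler: Bystander: white plastic oil bottle with a thin spout, 56 mm in diameter, 140 mm high; origin under its centre.
- driver: Bystander: screwdriver lying on the bench, 200 mm long, wooden handle.
- brush: Bystander: cleaning brush lying on the bench, 180 mm long.
There are look-alikes about, which are no part of the job. What is shaped like the part that bears lever_center but orange is not meant. Leave any yellow look-alike of the part that bears spool_center alone.

How it is judged (in metres and radians):
On the way, in this order (a step that is already met when the one before it is completed fails the run):
1. the hook's claw is behind the carton's front lip, inside the carton, while the carton still stands deep under the rack (drawn less than 40 mm) (y of hook_tip in the frame of carton_in between -0.083 and -0.02 m and x of hook_tip in the frame of carton_in between -0.14 and 0.14 m and z of hook_tip in the frame of carton_in below 0.054 m and distance of carton_in from where it was at the start of the episode below 0.04 m), for 0.1 s.
2. the whole carton is clear of the rack, drawn out with the hook: the claw still behind its front lip (y of hook_tip in the frame of carton_in between -0.083 and -0.02 m and x of hook_tip in the frame of carton_in between -0.14 and 0.14 m and z of hook_tip in the frame of carton_in below 0.054 m and y of carton_in in the frame of rack_front below -0.088 m), for 0.1 s.
At the end, for the whole second after the job is handed in: Carton level (0.06 rad) on the bench, wholly in front of the rack; motor, spool and lever inside it, each on its floor (centres at most 30, 18, 22 mm above it), spool flat within 0.2 rad; hook lying on the bench (grip and tip below 30 mm), claw outside the carton, not touching it; all at rest (y of carton_in in the frame of rack_front below -0.088 m and angle between carton_in's own z axis and vertical below 0.06 rad and linear speed of each of carton, motor, spool, lever, hook below 0.02 m/s and x of motor_center in the frame of carton_in between -0.14 and 0.14 m and y of motor_center in the frame of carton_in between -0.08 and 0.08 m and z of motor_center in the frame of carton_in below 0.03 m and x of spool_center in the frame of carton_in between -0.14 and 0.14 m and y of spool_center in the frame of carton_in between -0.08 and 0.08 m and z of spool_center in the frame of carton_in below 0.018 m and x of lever_center in the frame of carton_in between -0.14 and 0.14 m and y of lever_center in the frame of carton_in between -0.08 and 0.08 m and z of lever_center in the frame of carton_in below 0.022 m and angle between spool_center's own z axis and vertical below 0.2 rad and height (world z) of each of hook_grip, hook_tip below 0.03 m and contact force between hook and carton below 0.05 N and (x of hook_tip in the frame of carton_in above 0.15 m or x of hook_tip in the frame of carton_in below -0.15 m or y of hook_tip in the frame of carton_in above 0.085 m or y of hook_tip in the frame of carton_in below -0.085 m)).
It fails at once if a bystander (tape, tin, mug, oil bottle, screwdriver or brush) is pushed aside or knocked over: moved more than 30 mm (distance of any of tape, tin, mug, oiler, driver, brush from where it was at the start of the episode above 0.03 m).
It fails at once if the carton is tipped up by more than 0.3 rad (angle between carton_in's own z axis and vertical above 0.3 rad).
It fails at once if a part is let fall into the carton: faster than 0.9 m/s (a drop of some 40 mm), no finger on it, below the rim ((horizontal distance between motor_center and carton_in below 0.16 m and z of motor_center in the frame of carton_in below 0.07 m and linear speed of motor above 0.9 m/s and contact force between the fingers and motor below 0.1 N) or (horizontal distance between spool_center and carton_in below 0.16 m and z of spool_center in the frame of carton_in below 0.07 m and linear speed of spool above 0.9 m/s and contact force between the fingers and spool below 0.1 N) or (horizontal distance between lever_center and carton_in below 0.16 m and z of lever_center in the frame of carton_in below 0.07 m and linear speed of lever above 0.9 m/s and contact force between the fingers and lever below 0.1 N)).
It also fails if it takes over 72 s, if anything falls off the work surface, if the arm or the gripper's body presses on something with over 40 N, if the wrist force passes 120 N, or if a joint passes its speed limit or range.

## Robot

A 6-joint arm with a two-finger parallel gripper is mounted at the origin on the work surface. World frame = base frame: x ahead of the robot, y to its left, z up, the work surface at z = 0. Lengths are in m, angles in degrees, forces in N, time in s.
With the tool pointing down it reaches from about 0.3 to 0.825 m from the base axis. Payload 5.4 kg.
Tool frame: the origin (TCP) lies at the very end of the fingers, on their centre line; the grasp point (between the pads) lies 19 mm behind it; z points along the fingers, y is the line along which they close (so a half turn about z gives the same grasp; the last joint's range is limited). The gripper opens to 92 mm and grips with 3 to 60 N. Pads are 20 mm wide; open, the fingers measure 128 mm over their backs; the gripper's body (75 mm by 189 mm) begins 69 mm behind the grasp point.
Start: joints at [56.373, 9.076, 91.501, -0, 79.423, -12.038], TCP at [0.212, 0.535, 0.215] pointing down, gripper open.
Joint ranges: [-166.64, 166.64], [-54.1, 131.32], [10.49, 154.53], [-73.88, 253.88], [9.74, 151.15], [-171.62, 171.62]. Speed limits (degrees/s): [147.25, 147.25, 180, 180, 180, 180].

## Interface

Orientations are given as a 3x3 rotation matrix whose columns are the frame's x, y, z axes.
In Python, from workcell import get_obs, camera, sign_off gives the robot as it stands.
- The arm moves only by the tool move_arm, never from a script. Its argument "commands" is text: rows parted by semicolons, each of 5 numbers parted by spaces: the shift along the tool's x, y, z in m, then the turn about the tool's z in rad, then the opening, from 0 (shut) to 1 (fully open). A call has 1 to 8 rows; each row is the pose to reach, as a shift and turn from the pose commanded when the call began, along the tool's axes at that moment; what a row does not reach only later rows make up. A row lasts 1/8 s, in which the tool goes at most 62.5 mm and 10.7 degrees, less where a joint would pass 70% of its speed; a pose out of reach is approached as far as the arm can. A call with a gripper value outside its range is refused whole. The fingers move at their own pace and stop on an object; "force" is the grip in N (left out, the last holds). Time passes only in rows, so rows that repeat a pose let the fingers close. It gives the time, the measured TCP pose, the force, the opening and the grip force at its end, in the units of the state.
- get_obs(): the state, without advancing time (a new reading comes with each control period).
- camera(name): name is "scene" or "side" or "wrist"; returns a dict with "color" (400x640x3 uint8, blue, green, red), "camera_matrix" (3x3 intrinsics, pixels), "D" ([k1, k2, p1, p2, k3] as OpenCV has them; the pictures are not rectified), "xyz" and "attitude" of the camera in the world. Camera axes: x right, y down, z forward; pixel columns grow to the right and rows downward; lengths in m; the calibration is good to about 2 mm. A picture is of the moment at which its call begins. There is no depth.
- sign_off(): hands the job in; it is judged then, once.
The state is a dict: "time": time; "q": joint angles; "qd": joint speeds; "effort": joint torques, N m; "tcp_pos": TCP position; "tcp_rot": TCP orientation; "ft_force": force on the tool from outside, world axes, zero at the start; "torque": the same for the moment, N m; "gripper_width": finger opening in m; "finger_force": force on a finger pad.
Only numpy, scipy, OpenCV 4.12 (cv2) and the standard library are available. Lean on these libraries where they do the work, as an engineer would, in place of code of your own. Each camera call takes 0.05 s, during which the arm holds its last target. There are 200 camera calls.

## Working session

There is one attempt and no reset: what is moved stays moved. The work goes in short steps, Python scripts to look and compute and a tool call to move; the robot and the scene stay as the last step left them, time stands still between calls to the robot, and variables do not carry over. Pictures are saved under pics/ and viewed, at most 10 in all, crops included, and the job is handed in when it is done.

Besides the shell and the picture viewer there is one more tool, called as name(argument=value, ...) on one line, values as JSON. move_arm: Moves the arm, as the interface text tells. Its arguments: {"type":"object","properties":{"commands":{"type":"string"},"force":{"type":"number"}},"required":["commands"]}

```bash
ls; mkdir -p pics; cat > h.py <<'E'
import numpy as np, cv2, sys
from workcell import get_obs, camera, sign_off
def att(c):
    a=np.array(c["attitude"]); return a
def ray2plane(c,pts,z):
    K=np.array(c["camera_matrix"]);D=np.array(c["D"],float)
    p=cv2.undistortPoints(np.array(pts,float).reshape(-1,1,2),K,D).reshape(-1,2)
    d=np.c_[p,np.ones(len(p))]@att(c).T; o=np.array(c["xyz"]).ravel()
    zz=np.broadcast_to(z,len(p))
    return o+d*((zz-o[2])/d[:,2])[:,None]
def proj(c,P):
    R=att(c);o=np.array(c["xyz"]).ravel()
    return cv2.projectPoints(np.array(P,float).reshape(-1,1,3),cv2.Rodrigues(R.T)[0],-R.T@o,np.array(c["camera_matrix"]),np.array(c["D"],float))[0].reshape(-1,2)
E
python3 - <<'E'
from h import *
import pickle
for n in ["scene","side","wrist"]:
    c=camera(n); pickle.dump(c,open(f"{n}0.pkl","wb"))
    cv2.imwrite(f"pics/{n}0.png",c["color"]); print(n,c["xyz"],c["attitude"],c["camera_matrix"])
a=[cv2.imread(f"pics/{n}0.png") for n in ["scene","side"]]
o=get_obs();print(o["tcp_pos"],o["tcp_rot"],o["time"])
E
```

```text
pics
scene [ 1.28240912 -0.62818045  0.81186585] [[ 0.67890546  0.43450516 -0.59185526]
 [ 0.73416174 -0.41237204  0.53940322]
 [-0.00969108 -0.80072128 -0.59895869]] [[418.67351406   0.         324.49156714]
 [  0.         418.67351406 198.96199509]
 [  0.           0.           1.        ]]
side [ 0.50092582 -1.0327101   0.69419447] [[ 0.99906184 -0.01469858  0.04073551]
 [-0.042702   -0.490944    0.87014397]
 [ 0.00720897 -0.87106713 -0.49111108]] [[466.18157189   0.         312.3690316 ]
 [  0.         466.18157189 192.64351213]
 [  0.           0.           1.        ]]
wrist [0.1351538  0.564425   0.38228244] [[ 0.36826228  0.89088528  0.2659066 ]
 [ 0.92972129 -0.35253814 -0.10646684]
 [-0.00110753  0.28642675 -0.9581015 ]] [[343.04076739   0.         325.23217964]
 [  0.         343.04076739 199.17251054]
 [  0.           0.           1.        ]]
[0.2113311  0.53424354 0.21385418] [[-9.29851872e-01  3.67933327e-01 -7.50727953e-04]
 [ 3.67934007e-01  9.29851117e-01 -1.21098277e-03]
 [ 2.52504305e-04 -1.40225294e-03 -9.99998985e-01]] 0.15
```

View pics/scene0.png

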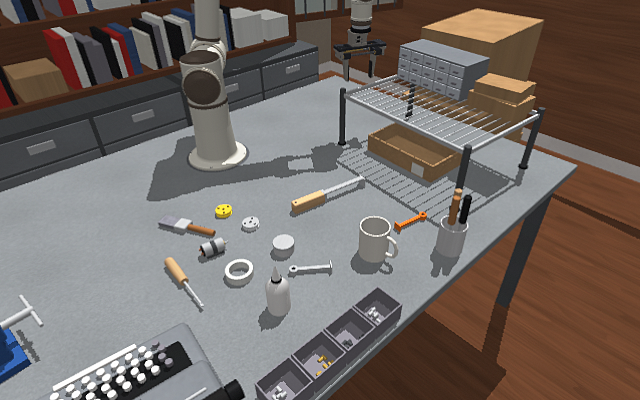

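View pics/side0.png

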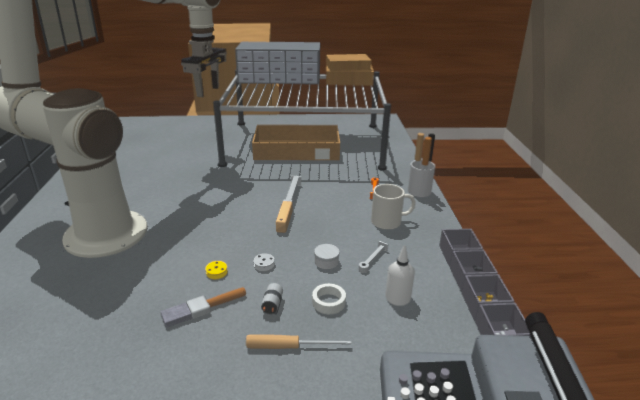

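Candidates: lever, steel at scene (310,268) or orange (411,221, rejected). Spool, steel at (250,223) or yellow (223,211, rejected). Motor at (212,247). Hook at (325,195); the screwdriver (183,283) and brush (187,226) are bystanders. Next I check these in close crops.

```bash
python3 - <<'E'
import cv2
a=cv2.imread("pics/scene0.png")[180:290,190:350]
b=cv2.imread("pics/side0.png")[100:310,200:410]
cv2.imwrite("pics/c1.png",cv2.resize(a,(800,550),interpolation=cv2.INTER_CUBIC))
cv2.imwrite("pics/c2.png",cv2.resize(b,(600,600),interpolation=cv2.INTER_CUBIC))
E
```

```text
(no output)
```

View pics/c1.png

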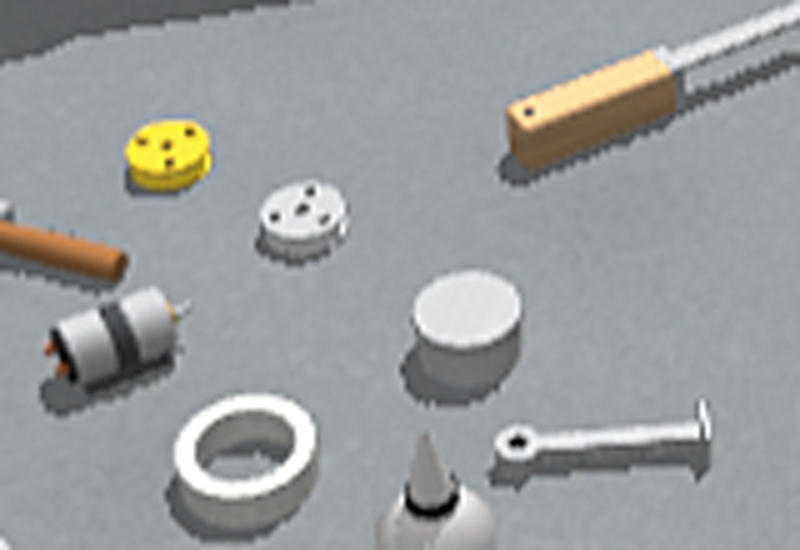

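View pics/c2.png

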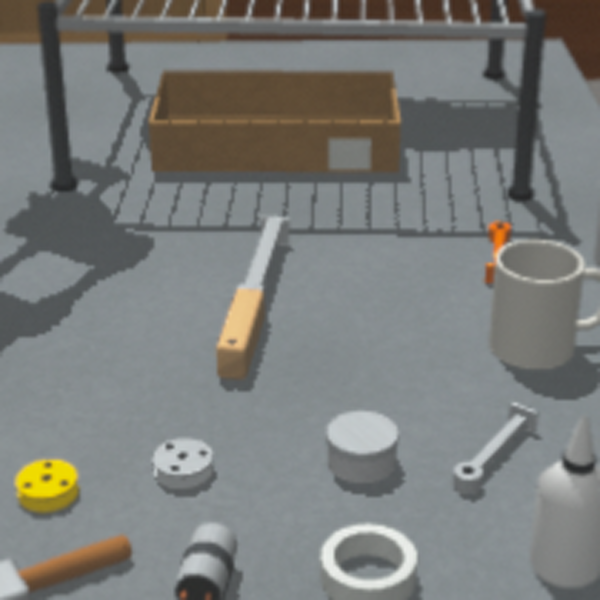

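```bash
python3 - <<'E'
from h import *
import pickle
np.set_printoptions(precision=4,suppress=True)
S=pickle.load(open("scene0.pkl","rb"));T=pickle.load(open("side0.pkl","rb"))
def s(n,x,y,z): print("scene",n,ray2plane(S,[[190+x/5-.4,180+y/5-.4]],z)[0])
def t(n,x,y,z): print("side ",n,ray2plane(T,[[200+x/2.857-.3,100+y/2.857-.3]],z)[0])
s("spool",304,209,.016);t("spool",183,453,.016)
s("yspool",168,145,.016);t("yspool",47,480,.016)
s("tin",468,308,.032);t("tin",362,433,.032)
s("motor-",62,350,.022);s("motor+",165,318,.022);s("motorshaft",188,306,.02);t("motor-",202,582,.022);t("motor+",213,535,.03)
s("levhub",517,442,.016);s("levend",698,432,.015);t("levhub",466,470,.016);t("levend",524,412,.015)
s("hbackL",508,105,.036);s("hfrontL",655,50,.036);s("hback bot",528,168,0)
t("hhole",232,342,.036);t("hfrontL",238,289,.036);t("hfrontR",262,291,.036);t("hbackL",219,348,.036);t("hbackR",245,350,.036);t("barend",275,218,.032)
print("barend",ray2plane(S,[[363,179]],.032))
t("cfl",150,122,.065);t("cfr",400,122,.065);t("cfl0",152,170,0);t("cfr0",400,172,0)
t("cbl",163,72,.065);t("cbr",395,72,.065)
t("postL",64,187,0);t("postR",521,195,0)
t("tape",368,560,.024);t("mug",538,260,.095)
t("oil",562,580,0)
print("scene posts",ray2plane(S,[[342,145],[463,205],[525,167]],0))
print("lever orange",ray2plane(S,[[400,226],[425,213]],.01), "brush end", ray2plane(S,[[215,233]],.01))
E
```

```text
scene spool [ 0.4262 -0.1465  0.016 ]
side  spool [ 0.4284 -0.1442  0.016 ]
scene yspool [ 0.3171 -0.1721  0.016 ]
side  yspool [ 0.3203 -0.1767  0.016 ]
scene tin [ 0.5758 -0.1394  0.032 ]
side  tin [ 0.577  -0.1428  0.032 ]
scene motor- [ 0.4414 -0.3145  0.022 ]
scene motor+ [ 0.4578 -0.2601  0.022 ]
scene motorshaft [ 0.4561 -0.2446  0.02  ]
side  motor- [ 0.4499 -0.3055  0.022 ]
side  motor+ [ 0.457  -0.2637  0.03  ]
scene levhub [ 0.6598 -0.1745  0.016 ]
scene levend [ 0.7185 -0.1004  0.015 ]
side  levhub [ 0.6604 -0.1746  0.016 ]
side  levend [ 0.7224 -0.0945  0.015 ]
scene hbackL [ 0.4513 -0.0096  0.036 ]
scene hfrontL [0.4706 0.0954 0.036 ]
scene hback bot [ 0.4718 -0.0129  0.    ]
side  hhole [ 0.4674 -0.0061  0.036 ]
side  hfrontL [0.4717 0.0894 0.036 ]
side  hfrontR [0.4951 0.0848 0.036 ]
side  hbackL [ 0.4558 -0.0158  0.036 ]
side  hbackR [ 0.4794 -0.0198  0.036 ]
side  barend [0.5097 0.2466 0.032 ]
barend [[0.5186 0.2418 0.032 ]]
side  cfl [0.3636 0.4354 0.065 ]
side  cfr [0.6611 0.4273 0.065 ]
side  cfl0 [0.3622 0.4396 0.    ]
side  cfr0 [0.6632 0.4255 0.    ]
side  cbl [0.3689 0.5988 0.065 ]
side  cbr [0.67   0.5911 0.065 ]
side  postL [0.2611 0.3957 0.    ]
side  postR [0.7998 0.359  0.    ]
side  tape [ 0.5716 -0.2883  0.024 ]
side  mug [0.7513 0.0334 0.095 ]
side  oil [ 0.7185 -0.2895  0.    ]
scene posts [[0.2688 0.3916 0.    ]
 [0.8044 0.3984 0.    ]
 [0.8323 0.75   0.    ]]
lever orange [[0.7398 0.1648 0.01  ]
 [0.7533 0.2676 0.01  ]] brush end [[ 0.3927 -0.2474  0.01  ]]
```

move_arm(commands="-0.022 -0.056 0 0.17 1; -0.044 -0.112 0 0.34 1; -0.066 -0.168 0 0.51 1; -0.088 -0.224 0 0.68 1; -0.11 -0.279 0 0.85 1; -0.17 -0.295 0 1.02 1; -0.23 -0.31 0 1.2 1; -0.29 -0.33 0 1.37 1")

```text
time: 1.15
tcp_pos: [0.3606, 0.12, 0.2149]
tcp_rot: [[0.181, 0.983, 0.002], [0.983, -0.181, 0.0], [0.001, 0.001, -1.0]]
ft_force: [-0.0, 0.7, -0.3]
gripper_width: 0.0918
finger_force: 0.0
```

move_arm(commands="0.02 -0.06 0 0 1; 0.04 -0.12 0 0 1; 0.04 -0.14 0 0 1; 0.04 -0.14 0 0 1")

```text
time: 1.65
tcp_pos: [0.2278, 0.1858, 0.2145]
tcp_rot: [[0.173, 0.985, 0.001], [0.985, -0.173, 0.0], [0.0, 0.001, -1.0]]
ft_force: [1.1, 0.4, -0.1]
gripper_width: 0.0917
finger_force: 0.0
```

```bash
cat >> h.py <<'E'
def go(x,y,z,th=None,base=None):
    "tool-axis row from measured (or given) pose to world x y z, tool-x heading th (deg)"
    o=get_obs();R=np.array(o["tcp_rot"]);p=np.array(o["tcp_pos"])
    cur=np.degrees(np.arctan2(R[1,0],R[0,0]))
    t=0 if th is None else (cur-th+180)%360-180
    print("at",p.round(4),"heading %.1f"%cur,"q6 %.0f"%o["q"][5],"-> row",(R.T@(np.array([x,y,z])-p)).round(4),"turn %.3f"%np.radians(t))
E
python3 - <<'E'
from h import *
import pickle
go(.477,.0365,.05,80)
c=camera("wrist");pickle.dump(c,open("w1.pkl","wb"));cv2.imwrite("pics/w1.png",c["color"])
print(proj(c,[[.477,.0365,.036],[.51,.245,.032]]))
E
```

```text
at [0.2278 0.1858 0.2145] heading 80.0 q6 25 -> row [-0.104   0.2711  0.1647] turn 0.001
[[566.29537733 268.26890968]
 [603.46994104  69.04871905]]
```

View pics/w1.png

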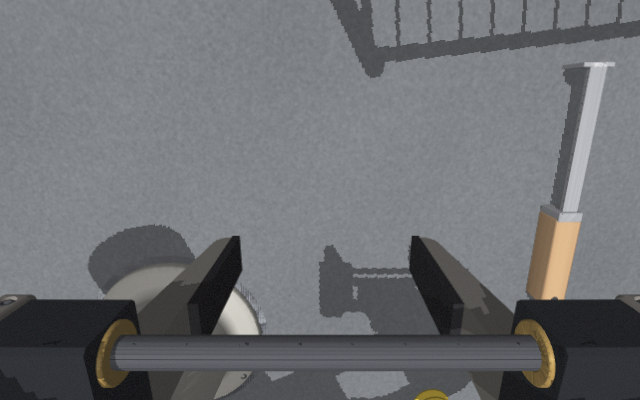

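The wrist view shows the hook at the right: claw top at (590,65), collar front edge (541,207)–(582,213). I measure with these.

```bash
python3 - <<'E'
from h import *
import pickle
np.set_printoptions(precision=4,suppress=True)
c=pickle.load(open("w1.pkl","rb"))
print(ray2plane(c,[[590,64],[594,70],[578,206],[561.5,209],[541,208],[582,214],[527,292],[566,298]],[.032,.032,.03,.036,.036,.036,.036,.036]))
E
```

```text
[[ 0.4969  0.2519  0.032 ]
 [ 0.501   0.2457  0.032 ]
 [ 0.4917  0.1068  0.03  ]
 [ 0.4701  0.1092  0.036 ]
 [ 0.4484  0.1142  0.036 ]
 [ 0.492   0.0996  0.036 ]
 [ 0.433   0.0135  0.036 ]
 [ 0.4777 -0.0026  0.036 ]]
```

move_arm(commands="-0.025 0.056 0.02 0 1; -0.05 0.112 0.04 0 1; -0.075 0.168 0.06 -0.02 1; -0.1 0.224 0.08 -0.02 1; -0.103 0.267 0.1 -0.02 1; -0.103 0.267 0.1 -0.02 1")

```text
time: 2.45
tcp_pos: [0.4736, 0.0352, 0.1102]
tcp_rot: [[0.159, 0.987, -0.008], [0.987, -0.159, 0.001], [-0.0, -0.008, -1.0]]
ft_force: [0.2, 1.0, -0.0]
gripper_width: 0.0922
finger_force: 0.0
```

```bash
python3 - <<'E'
from h import *
go(.473,.038,.006,81)
c=camera("wrist");cv2.imwrite("pics/w2.png",c["color"])
import pickle;pickle.dump(c,open("w2.pkl","wb"))
E
```

```text
at [0.4736 0.0352 0.1102] heading 80.9 q6 -1 -> row [ 0.0027 -0.0002  0.1042] turn -0.002
```

View pics/w2.png

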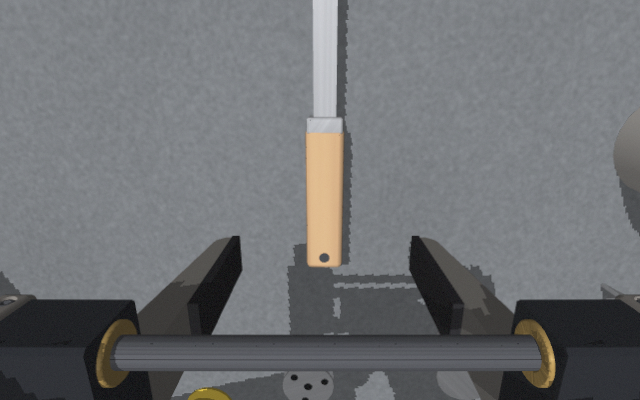

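The handle is centred between the fingers, front edge (324,132), back edge (324,266). The spool is at (308,385).

```bash
python3 - <<'E'
from h import *
import pickle
c=pickle.load(open("w2.pkl","rb"))
p=ray2plane(c,[[324,132],[324,266],[308,383]],[.036,.036,.016]);print(p.round(4))
g=(p[0]+p[1])/2; go(g[0],g[1],.005)
E
```

```text
[[ 0.4806  0.0924  0.036 ]
 [ 0.464  -0.0099  0.036 ]
 [ 0.4272 -0.1402  0.016 ]]
at [0.4731 0.036  0.1121] heading 80.9 q6 -1 -> row [ 0.005  -0.001   0.1071] turn 0.000
```

move_arm(commands="0.005 -0.001 0.055 0 1; 0.005 -0.001 0.1 0 1; 0.005 -0.001 0.106 0 1; 0.005 -0.001 0.106 0 0; 0.005 -0.001 0.106 0 0; 0.005 -0.001 0.106 0 0; 0.005 -0.001 0.106 0 0; 0.005 -0.001 0.106 0 0", force=45)

```text
time: 3.5
tcp_pos: [0.4732, 0.0424, 0.0089]
tcp_rot: [[0.155, 0.988, 0.0], [0.988, -0.155, -0.0], [-0.0, 0.0, -1.0]]
ft_force: [0.8, -0.8, 0.3]
gripper_width: 0.044
finger_force: 0.0
```

move_arm(commands="0 0 -0.03 0 0; 0 0 -0.06 0 0; 0 0 -0.09 0 0; 0 0 -0.095 0 0; 0 0 -0.095 0 0")

```text
time: 4.12
tcp_pos: [0.4727, 0.0424, 0.103]
tcp_rot: [[0.155, 0.988, -0.0], [0.988, -0.155, 0.0], [-0.0, -0.0, -1.0]]
ft_force: [-0.7, -0.0, -0.6]
gripper_width: 0.0007
finger_force: 0.0
```

```bash
python3 - <<'E'
from h import *
go(.5,.2,.1,88)
import pickle
c=camera("wrist");a=c["color"];pickle.dump(c,open("w3.pkl","wb"))
s=camera("side");pickle.dump(s,open("s3.pkl","wb"));b=cv2.resize(s["color"][90:290,180:430],(500,400),interpolation=cv2.INTER_CUBIC)
cv2.imwrite("pics/m3.png",np.hstack([cv2.resize(a[:250,200:500],(300,250)),np.zeros((250,1,3),np.uint8)]) if 0 else np.vstack([cv2.resize(a[:200,170:570],(500,200*5//4)),b[:340]]))
E
```

```text
at [0.4727 0.0424 0.103 ] heading 81.1 q6 -1 -> row [0.1599 0.0024 0.003 ] turn -0.121
```

View pics/m3.png

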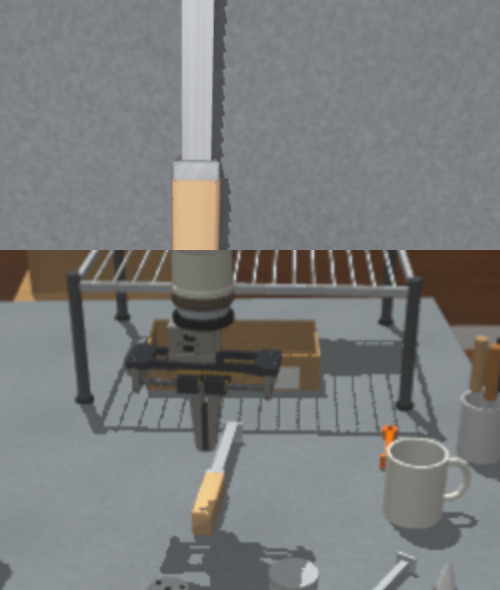

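The picture shows the hook still in place on the bench. The fingers are slower than I assumed and closed on air during the lift, so I reopen, lower again and wait longer.

move_arm(commands="0 0 0 0 0.65; 0 0 0 0 0.65; 0 0 0 0 0.65; 0 0 0 0 0.65; 0 0 0 0 0.65; 0 0 0 0 0.65; 0 0 0.04 0 0.65; 0 0 0.06 0 0.65")

```text
time: 5.22
tcp_pos: [0.472, 0.0426, 0.042]
tcp_rot: [[0.155, 0.988, -0.002], [0.988, -0.155, 0.0], [0.0, -0.002, -1.0]]
ft_force: [-0.0, -0.4, -0.4]
gripper_width: 0.06
finger_force: 0.0
```

move_arm(commands="0 0 0.036 0 0.65; 0 0 0.036 0 0; 0 0 0.036 0 0; 0 0 0.036 0 0; 0 0 0.036 0 0; 0 0 0.036 0 0; 0 0 0.036 0 0; 0 0 0.036 0 0")

```text
time: 6.22
tcp_pos: [0.4743, 0.0422, 0.0091]
tcp_rot: [[0.155, 0.988, 0.002], [0.988, -0.155, -0.0], [0.0, 0.002, -1.0]]
ft_force: [-0.9, -0.3, 6.3]
gripper_width: 0.0272
finger_force: 45.0
```

move_arm(commands="0 0 -0.03 0 0; 0 0 -0.06 0 0; 0 0 -0.09 -0.04 0; 0.03 -0.001 -0.095 -0.08 0; 0.07 -0.001 -0.095 -0.12 0; 0.11 -0.001 -0.095 -0.12 0; 0.13 -0.002 -0.095 -0.12 0; 0.13 -0.002 -0.095 -0.12 0")

```text
time: 7.22
tcp_pos: [0.4908, 0.172, 0.1024]
tcp_rot: [[0.034, 0.999, -0.001], [0.999, -0.034, -0.0], [-0.0, -0.001, -1.0]]
ft_force: [-0.0, -0.4, -2.0]
gripper_width: 0.0278
finger_force: 45.0
```

```bash
python3 - <<'E'
from h import *
import pickle
go(.505,.25,.104,88)
s=camera("side");pickle.dump(s,open("s4.pkl","wb"))
cv2.imwrite("pics/s4.png",cv2.resize(s["color"][75:205,200:400],(800,520),interpolation=cv2.INTER_CUBIC))
E
```

```text
at [0.4908 0.172  0.1024] heading 88.1 q6 8 -> row [ 0.0784  0.0115 -0.0016] turn 0.001
```

View pics/s4.png

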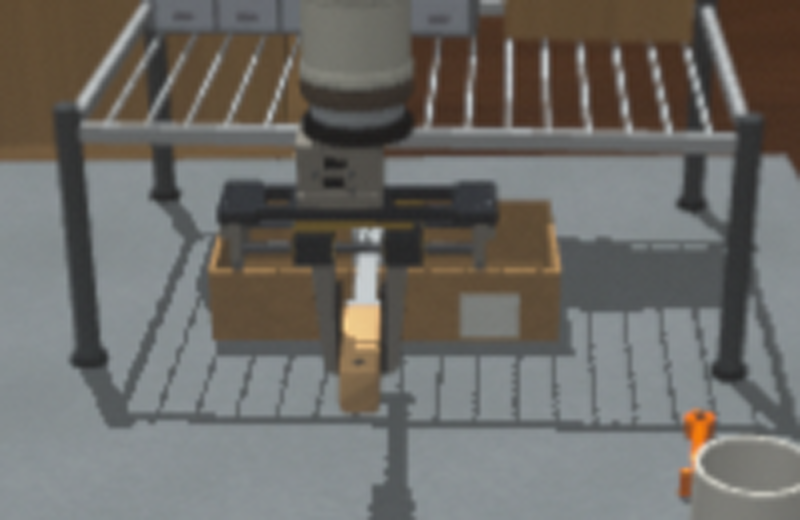

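move_arm(commands="0.03 0.004 0 0 0; 0.06 0.008 0 0 0; 0.08 0.011 0 0 0; 0.08 0.011 0 0 0; 0.08 0.011 0.02 0 0; 0.08 0.011 0.04 0 0; 0.08 0.011 0.05 0 0; 0.08 0.011 0.05 0 0")

```text
time: 8.28
tcp_pos: [0.5046, 0.2499, 0.052]
tcp_rot: [[0.037, 0.999, -0.002], [0.999, -0.037, -0.001], [-0.001, -0.002, -1.0]]
ft_force: [0.4, 1.1, -2.7]
gripper_width: 0.0277
finger_force: 45.0
```

```bash
python3 - <<'E'
from h import *
import pickle
go(.505,.25,.054,88)
s=camera("side");w=camera("scene");pickle.dump((s,w),open("s5.pkl","wb"))
cv2.imwrite("pics/s5.png",np.vstack([cv2.resize(s["color"][95:185,240:380],(560,360),interpolation=cv2.INTER_CUBIC)[:, :],cv2.resize(w["color"][110:190,350:490],(560,240*4//3),interpolation=cv2.INTER_CUBIC)[:240]]))
E
```

```text
at [0.5046 0.2499 0.052 ] heading 87.9 q6 16 -> row [ 0.0001  0.0004 -0.002 ] turn -0.002
```

View pics/s5.png

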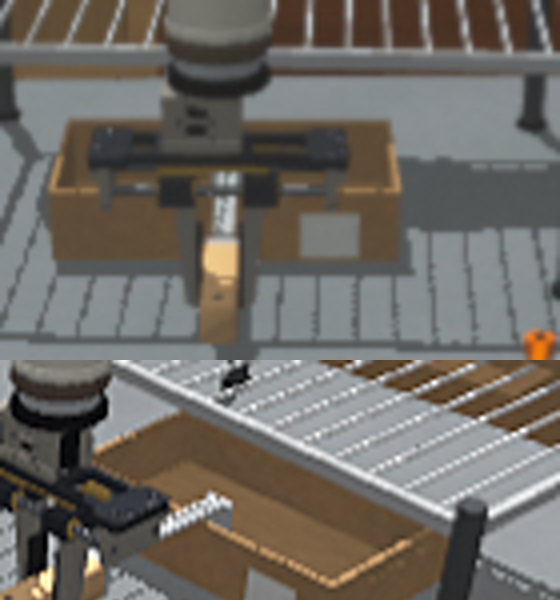

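move_arm(commands="-0.01 0 0 0 0; -0.02 0 0 0 0; -0.032 0 0 0 0; -0.047 0 0 0 0; -0.065 0 0 0 0; -0.085 0 0 0 0; -0.105 0 0 0 0; -0.125 0 0 0 0")

```text
time: 9.38
tcp_pos: [0.5005, 0.1245, 0.0527]
tcp_rot: [[0.037, 0.999, 0.0], [0.999, -0.037, 0.0], [0.0, 0.0, -1.0]]
ft_force: [0.2, 2.4, -1.7]
gripper_width: 0.0275
finger_force: 45.0
```

move_arm(commands="-0.02 0 0 0 0; -0.04 0 0 0 0; -0.06 0 0 0 0; -0.08 0 0 0 0; -0.1 0 0 0 0; -0.12 0 0 0 0; -0.135 0 0 0 0; -0.145 0 0 0 0")

```text
time: 10.38
tcp_pos: [0.4951, -0.0201, 0.0526]
tcp_rot: [[0.037, 0.999, -0.0], [0.999, -0.037, 0.0], [0.0, -0.0, -1.0]]
ft_force: [-0.2, 2.2, -1.0]
gripper_width: 0.0276
finger_force: 45.0
```

move_arm(commands="-0.01 0 0 0 0; -0.018 0 0 0 0; -0.022 0 0 0 0; -0.022 0 0 0 0; -0.022 0 0 0 0")

```text
time: 11.0
tcp_pos: [0.4947, -0.0413, 0.0526]
tcp_rot: [[0.036, 0.999, 0.0], [0.999, -0.036, -0.001], [-0.001, 0.0, -1.0]]
ft_force: [0.1, -0.8, -2.4]
gripper_width: 0.0274
finger_force: 45.0
```

```bash
python3 - <<'E'
from h import *
import pickle
go(.505,.0,.1,88)
s=camera("side");w=camera("scene");pickle.dump((s,w),open("s6.pkl","wb"))
cv2.imwrite("pics/s6.png",np.vstack([cv2.resize(s["color"][100:270,180:430],(500,340),interpolation=cv2.INTER_CUBIC),cv2.resize(w["color"][130:260,270:520],(500,260),interpolation=cv2.INTER_CUBIC)]))
E
```

```text
at [ 0.4947 -0.0413  0.0526] heading 88.0 q6 -17 -> row [ 0.0416  0.0089 -0.0474] turn -0.001
```

View pics/s6.png

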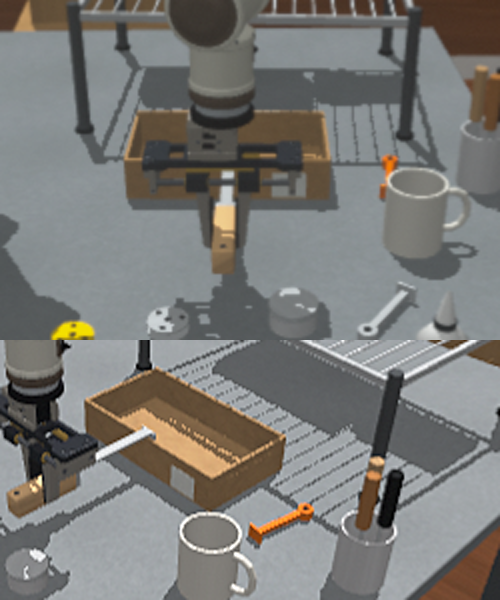

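The carton is out in front of the rack with the claw still behind its lip; its front top edge runs (125,159)–(330,157) in the crop and the post feet are at (84,130) and (405,136).

```bash
python3 - <<'E'
from h import *
import pickle
np.set_printoptions(precision=4,suppress=True)
s,w=pickle.load(open("s6.pkl","rb"))
f=lambda L:[[180+x/2-.25,100+y/2-.25] for x,y in L]
print("front top",ray2plane(s,f([[125,159],[330,157]]),.065))
print("front bot",ray2plane(s,f([[128,202],[330,200]]),0))
print("back top",ray2plane(s,f([[143,112],[323,112]]),.065))
print("posts",ray2plane(s,f([[84,129],[405,136]]),0))
g=lambda L:[[270+x/2-.25,130+y/2-.25] for x,y in L]
print("scene top: FL,BL,BR,FR",ray2plane(w,g([[87,401],[150,371],[285,437],[208,478]])+0*np.array(0) if 0 else g([[87,401-340],[150,371-340],[285,437-340],[208,478-340]]),.065))
print("scene post FR top z .195", ray2plane(w,g([[396,372-340],]),.2))
E
```

```text
front top [[0.3537 0.167  0.065 ]
 [0.651  0.1645 0.065 ]]
front bot [[0.3548 0.1548 0.    ]
 [0.6524 0.1517 0.    ]]
back top [[0.3681 0.3278 0.065 ]
 [0.6559 0.3197 0.065 ]]
posts [[0.259  0.4028 0.    ]
 [0.8008 0.3606 0.    ]]
scene top: FL,BL,BR,FR [[0.3568 0.1659 0.065 ]
 [0.3581 0.3158 0.065 ]
 [0.6556 0.3211 0.065 ]
 [0.6445 0.1514 0.065 ]]
scene post FR top z .195 [[0.7751 0.4013 0.2   ]]
```

move_arm(commands="0.008 0 0 0 0; 0.008 0 -0.03 0 0; 0.008 0 -0.06 0 0; 0.008 0 -0.065 0 0; -0.015 0 -0.065 0 0; -0.032 0 -0.065 0 0; -0.032 0 -0.065 0 0; -0.032 0 -0.04 0 0")

```text
time: 12.1
tcp_pos: [0.495, -0.0735, 0.0936]
tcp_rot: [[0.037, 0.999, 0.004], [0.999, -0.037, -0.001], [-0.001, 0.004, -1.0]]
ft_force: [-0.6, 0.0, -2.2]
gripper_width: 0.028
finger_force: 45.0
```

move_arm(commands="0 0 0.03 0 0; 0 0 0.06 0 0; 0 0 0.075 0 0; 0 0 0.082 0 0; 0 0 0.0835 0 0; 0 0 0.0835 0 0")

```text
time: 12.85
tcp_pos: [0.4943, -0.0734, 0.0099]
tcp_rot: [[0.036, 0.999, 0.002], [0.999, -0.036, -0.001], [-0.001, 0.002, -1.0]]
ft_force: [0.4, -0.6, -1.8]
gripper_width: 0.0278
finger_force: 45.0
```

move_arm(commands="0 0 0 0 0.6; 0 0 0 0 0.6; 0 0 0 0 0.6; 0 0 0 0 0.8; 0 0 -0.03 0 1; 0 0 -0.07 0.17 1; -0.02 -0.02 -0.1 0.34 1; -0.04 -0.04 -0.1 0.51 1")

```text
time: 13.85
tcp_pos: [0.4536, -0.113, 0.112]
tcp_rot: [[0.523, 0.852, 0.005], [0.852, -0.523, -0.003], [0.0, 0.006, -1.0]]
ft_force: [0.7, -0.6, -0.3]
gripper_width: 0.0921
finger_force: 0.0
```

move_arm(commands="0 0 0 0.17 1; 0 0 0 0.34 1; 0 0 0 0.51 1; 0 0 0 0.68 1; 0 0 0 0.85 1; 0 0 0 1.02 1; 0 0 0 1.026 1; 0 0 0 1.026 1")

```text
time: 14.85
tcp_pos: [0.452, -0.1116, 0.1091]
tcp_rot: [[1.0, 0.001, -0.0], [0.001, -1.0, 0.0], [-0.0, -0.0, -1.0]]
ft_force: [0.1, -1.0, 0.6]
gripper_width: 0.0919
finger_force: 0.0
```

```bash
python3 - <<'E'
from h import *
go(.4273,-.1435,.004,0)
w=camera("wrist");g=w["color"].copy()
# bright steel spool top near the predicted pixel
c0=proj(w,[[.4273,-.1435,.016]])[0];print("pred",c0)
hsv=cv2.cvtColor(g,cv2.COLOR_BGR2HSV);m=((hsv[...,2]>165)&(hsv[...,1]<50)).astype(np.uint8)
n,l,st,ce=cv2.connectedComponentsWithStats(m)
for i in range(1,n):
    if st[i,4]>150: print(st[i],ce[i],ray2plane(w,[ce[i]],.016)[0].round(4))
E
```

```text
at [ 0.452  -0.1116  0.1091] heading 0.1 q6 61 -> row [-0.0247  0.0319  0.1051] turn 0.001
pred [364.46623733 230.76852719]
[ 321    0   91   78 5866] [365.88902148  34.52437777] [ 0.5741 -0.1395  0.016 ]
[ 520    0   46   70 1018] [533.76620825  29.67387033] [ 0.5775 -0.2562  0.016 ]
[593   0  33  35 446] [613.83183857  11.89461883] [ 0.589  -0.3096  0.016 ]
[   0  132  204   37 4652] [103.93981083 146.40670679] [0.4961 0.0576 0.016 ]
[ 337  201   60   58 2455] [365.75682281 230.36537678] [ 0.4277 -0.1445  0.016 ]
[571 206  24  17 220] [585.77272727 213.17272727] [ 0.4427 -0.322   0.016 ]
```

move_arm(commands="-0.024 0.033 0 0 1; -0.024 0.033 0.04 0 1; -0.024 0.033 0.08 0 1; -0.024 0.033 0.105 0 1; -0.024 0.033 0.105 0 0; -0.024 0.033 0.105 0 0; -0.024 0.033 0.105 0 0; -0.024 0.033 0.105 0 0", force=25)

```text
time: 15.9
tcp_pos: [0.4284, -0.1448, 0.0047]
tcp_rot: [[1.0, -0.001, 0.001], [-0.001, -1.0, -0.001], [0.001, 0.001, -1.0]]
ft_force: [-0.1, -0.6, 0.8]
gripper_width: 0.0543
finger_force: 0.0
```

move_arm(commands="0 0 0 0 0; 0 0 0 0 0; 0 0 0 0 0; 0 0 0 0 0")

```text
time: 16.4
tcp_pos: [0.4283, -0.1448, 0.0045]
tcp_rot: [[1.0, -0.001, 0.0], [-0.001, -1.0, -0.0], [0.0, 0.0, -1.0]]
ft_force: [-1.5, 0.9, 6.1]
gripper_width: 0.0479
finger_force: 25.0
```

move_arm(commands="0 0 -0.04 0 0; 0 0 -0.08 0 0; 0 -0.04 -0.12 0 0; 0 -0.09 -0.125 0 0; -0.002 -0.14 -0.125 0 0; -0.004 -0.19 -0.125 0 0; -0.006 -0.24 -0.125 0 0; -0.008 -0.29 -0.125 0 0")

```text
time: 17.4
tcp_pos: [0.4197, 0.147, 0.1287]
tcp_rot: [[1.0, -0.001, -0.0], [-0.001, -1.0, -0.0], [-0.0, 0.0, -1.0]]
ft_force: [1.1, -0.5, -0.1]
gripper_width: 0.0479
finger_force: 25.0
```

move_arm(commands="0 -0.05 0 0 0; 0 -0.09 0 0 0; 0 -0.1 0 0 0; 0 -0.1 0 0 0; 0 -0.1 0.03 0 0; 0 -0.1 0.06 0 0; 0 -0.1 0.085 0 0; 0 -0.1 0.1 0 0")

```text
time: 18.4
tcp_pos: [0.4199, 0.2438, 0.0278]
tcp_rot: [[1.0, -0.003, -0.002], [-0.003, -1.0, -0.001], [-0.002, 0.001, -1.0]]
ft_force: [-0.5, -0.0, -0.4]
gripper_width: 0.0479
finger_force: 25.0
```

```bash
python3 - <<'E'
from h import *
go(.42,.245,.0105,0)
o=get_obs();print(o["gripper_width"],o["finger_force"],o["ft_force"],o["time"])
E
```

```text
at [0.4199 0.2438 0.0278] heading -0.2 q6 106 -> row [ 0.0001 -0.0012  0.0173] turn -0.003
0.0478971628998426 24.999890327453613 [-0.53473786 -0.03326515 -0.35204448] 18.4
```

move_arm(commands="0 0 0.01 0 0; 0 0 0.018 0 0; 0 0 0.018 0 0; 0 0 0.018 0 0.8; 0 0 0.018 0 0.8; 0 0 0.018 0 0.8; 0 0 0.018 0 0.8; 0 0 -0.03 0 0.8")

```text
time: 19.4
tcp_pos: [0.417, 0.2443, 0.0563]
tcp_rot: [[1.0, -0.001, -0.009], [-0.001, -1.0, -0.002], [-0.009, 0.002, -1.0]]
ft_force: [0.6, 0.2, 0.6]
gripper_width: 0.0737
finger_force: 0.0
```

move_arm(commands="0 0 -0.05 0 0.8; 0 0 -0.1 -0.17 1; 0 0.06 -0.12 -0.34 1; 0 0.12 -0.12 -0.51 1; 0 0.18 -0.12 -0.68 1; 0 0.24 -0.12 -0.85 1; 0 0.3 -0.12 -1.02 1; 0 0.36 -0.12 -1.19 1")

```text
time: 20.4
tcp_pos: [0.4211, -0.0693, 0.1793]
tcp_rot: [[0.454, 0.891, 0.001], [0.891, -0.454, -0.0], [0.0, 0.001, -1.0]]
ft_force: [0.8, 0.3, 0.7]
gripper_width: 0.0922
finger_force: 0.0
```

```bash
python3 - <<'E'
from h import *
go(.4505,-.285,.15,77)
E
```

```text
at [ 0.4211 -0.0693  0.1793] heading 63.0 q6 1 -> row [-0.1788  0.1241  0.0294] turn -0.244
```

move_arm(commands="-0.045 0.03 0.01 -0.1 1; -0.09 0.06 0.02 -0.2 1; -0.13 0.09 0.03 -0.2 1; -0.16 0.11 0.03 -0.2 1; -0.16 0.11 0.03 -0.2 1; -0.16 0.11 0.03 -0.2 1")

```text
time: 21.15
tcp_pos: [0.4455, -0.2595, 0.149]
tcp_rot: [[0.273, 0.962, -0.0], [0.962, -0.273, 0.001], [0.001, -0.001, -1.0]]
ft_force: [0.7, 0.1, 0.6]
gripper_width: 0.0919
finger_force: 0.0
```

```bash
python3 - <<'E'
from h import *
np.set_printoptions(precision=4,suppress=True)
w=camera("wrist");g=w["color"]
pickle=__import__("pickle");pickle.dump(w,open("w7.pkl","wb"))
print(proj(w,[[.4505,-.285,.03],[.4414,-.3145,.022],[.456,-.2446,.02]]))
# motor: silver can (bright, grey) pieces + dark band + copper terminals, report components near prediction
hsv=cv2.cvtColor(g,cv2.COLOR_BGR2HSV)
for nm,m in (("bright",(hsv[...,2]>150)&(hsv[...,1]<50)),("dark",hsv[...,2]<75),("color",hsv[...,1]>110)):
    n,l,st,ce=cv2.connectedComponentsWithStats(m.astype(np.uint8))
    for i in range(1,n):
        p=ray2plane(w,[ce[i]],.03)[0]
        if st[i,4]>15 and np.hypot(p[0]-.45,p[1]+.285)<.08: print(nm,st[i],ce[i],p)
c=proj(w,[[.4505,-.285,.03]])[0].astype(int)
s=cv2.resize(g[c[1]-44:c[1]+44:4,c[0]-44:c[0]+44:4,1],None,fx=1,fy=1,interpolation=0);print(s)
go(.4505,-.285,.15,77)
E
```

```text
[[339.3483 219.0859]
 [337.8838 247.1457]
 [332.9634 172.2423]]
bright [  189     0   447   311 39670] [385.6024 143.5716] [ 0.5051 -0.2309  0.03  ]
bright [395 155   7  11  31] [398.4194 160.1613] [ 0.5124 -0.2475  0.03  ]
bright [391 165   5   6  16] [392.625  167.6875] [ 0.5063 -0.2525  0.03  ]
bright [407 174   6   7  16] [409.4375 177.4375] [ 0.5183 -0.2648  0.03  ]
bright [377 179   5  12  38] [379.0526 184.3684] [ 0.4918 -0.2636  0.03  ]
bright [394 178  11   7  34] [399.8235 180.5588] [ 0.5098 -0.2652  0.03  ]
bright [383 181  11  16  47] [387.3191 188.234 ] [ 0.4979 -0.2689  0.03  ]
bright [395 183   8   7  28] [398.5714 186.3214] [ 0.5077 -0.2699  0.03  ]
bright [361 188  11   8  43] [365.8372 191.1163] [ 0.4794 -0.2664  0.03  ]
bright [399 188   9  10  47] [403.5106 192.5319] [ 0.5106 -0.2765  0.03  ]
bright [367 196   5   8  21] [369.4762 199.619 ] [ 0.4806 -0.2747  0.03  ]
bright [389 202   8   5  22] [392.2727 203.2727] [ 0.4991 -0.2834  0.03  ]
bright [368 206  14  11  53] [375.2264 210.8302] [ 0.483  -0.2862  0.03  ]
bright [380 206   7  10  22] [383.5    210.4545] [ 
[... 2497 characters left out ...]
 209 198 181 163 133  88 110
  147 146 141 151]
 [148 145 152 149 151 150 135 166 192 210 210 209 196 180 164 131  88  87
  144 150 145 143]
 [147 152 153 151 145  88  94 162 191 207 209 209 195 180 166 133  87  86
  145 140 147 141]
 [149 144 146 138 149  88  93  97 188 205 210 209 194 182 166 102  89 148
  141 142 143 147]
 [149 149 148 146 146  94  94  93  65  64 132 134  93  34  47  88 144 146
  142 144 141 143]
 [148 143 143 144 147  91  88  88  89  91  91 145 146 142 143 144 149 147
  144 143 148 145]
 [150 145 146 141 154  90  88  92  91  91  91  93  89  90 111 142 143 151
  145 145 146 143]]
at [ 0.4456 -0.2592  0.149 ] heading 74.2 q6 -28 -> row [-0.0235  0.0117 -0.001 ] turn -0.049
```

```bash
python3 - <<'E'
from h import *
import pickle
w=pickle.load(open("w7.pkl","rb"))
p=ray2plane(w,[[339,190],[339,248]],.034);print(p.round(4),p.mean(0)); m=p.mean(0)
go(m[0],m[1],.007,75)
E
```

```text
[[ 0.4574 -0.258   0.034 ]
 [ 0.4432 -0.3102  0.034 ]] [ 0.45027641 -0.28406958  0.034     ]
at [ 0.4456 -0.2592  0.149 ] heading 74.2 q6 -28 -> row [-0.0227  0.0113  0.142 ] turn -0.014
```

move_arm(commands="-0.026 0.011 0.03 -0.014 0.62; -0.026 0.011 0.06 -0.014 0.62; -0.026 0.011 0.06 -0.014 0.62; -0.026 0.011 0.08 -0.014 0.62; -0.026 0.011 0.11 -0.014 0.62; -0.026 0.011 0.143 -0.014 0.62; -0.026 0.011 0.143 -0.014 0; -0.026 0.011 0.143 -0.014 0", force=35)

```text
time: 22.2
tcp_pos: [0.4504, -0.2889, 0.0082]
tcp_rot: [[0.259, 0.966, 0.002], [0.966, -0.259, -0.002], [-0.001, 0.003, -1.0]]
ft_force: [0.2, -0.6, -0.6]
gripper_width: 0.0391
finger_force: 0.0
```

move_arm(commands="0 0 0 0 0; 0 0 0 0 0; 0 0 0 0 0; 0 0 0 0 0")

```text
time: 22.7
tcp_pos: [0.4505, -0.2892, 0.0083]
tcp_rot: [[0.259, 0.966, 0.003], [0.966, -0.259, -0.002], [-0.001, 0.003, -1.0]]
ft_force: [0.1, 2.7, 7.4]
gripper_width: 0.0344
finger_force: 34.3
```

move_arm(commands="0 0 -0.04 0 0; 0 0 -0.08 0 0; 0.03 0 -0.12 -0.05 0; 0.08 -0.01 -0.125 -0.1 0; 0.13 -0.02 -0.125 -0.15 0; 0.18 -0.03 -0.125 -0.2 0; 0.23 -0.04 -0.125 -0.26 0; 0.28 -0.05 -0.125 -0.26 0")

```text
time: 23.7
tcp_pos: [0.4734, -0.0034, 0.1316]
tcp_rot: [[0.002, 1.0, 0.001], [1.0, -0.002, -0.0], [-0.0, 0.001, -1.0]]
ft_force: [1.1, -0.3, -1.7]
gripper_width: 0.0343
finger_force: 34.3
```

```bash
python3 - <<'E'
from h import *
go(.505,.24,.13,90)
o=get_obs();print(o["gripper_width"],o["finger_force"])
E
```

```text
at [ 0.4734 -0.0034  0.1316] heading 89.9 q6 -15 -> row [0.2434 0.0311 0.0016] turn -0.002
0.034258387838217365 34.29659128189087
```

move_arm(commands="0.05 0.006 0 0 0; 0.1 0.012 0 0 0; 0.15 0.018 0 0 0; 0.2 0.025 0 0 0; 0.24 0.031 0 0 0; 0.24 0.031 0 0 0; 0.24 0.031 0.03 0 0; 0.24 0.031 0.06 0 0")

```text
time: 24.7
tcp_pos: [0.5053, 0.2342, 0.071]
tcp_rot: [[0.003, 1.0, 0.001], [1.0, -0.003, -0.0], [-0.0, 0.001, -1.0]]
ft_force: [-0.8, -0.2, -2.9]
gripper_width: 0.0343
finger_force: 34.3
```

move_arm(commands="0 0 0.02 0 0; 0 0 0.04 0 0; 0 0 0.05 0 0; 0 0 0.05 0 0")

```text
time: 25.2
tcp_pos: [0.5045, 0.2343, 0.0208]
tcp_rot: [[0.003, 1.0, -0.001], [1.0, -0.003, -0.0], [-0.0, -0.001, -1.0]]
ft_force: [-0.9, 0.5, -1.2]
gripper_width: 0.0343
finger_force: 34.3
```

move_arm(commands="0 0 0.004 0 0; 0 0 0.007 0 0; 0 0 0.007 0 0; 0 0 0.007 0 0.6; 0 0 0.007 0 0.6; 0 0 0.007 0 0.6; 0 0 0.007 0 0.6; 0 0 -0.03 0 0.6")

```text
time: 26.2
tcp_pos: [0.5022, 0.2343, 0.0487]
tcp_rot: [[0.002, 1.0, -0.007], [1.0, -0.002, -0.002], [-0.002, -0.007, -1.0]]
ft_force: [0.7, 0.3, 0.7]
gripper_width: 0.0548
finger_force: 0.0
```

move_arm(commands="0 0 -0.04 0 0.6; 0 0 -0.09 0 0.6; -0.05 0.02 -0.12 0.1 0.6; -0.1 0.04 -0.13 0.2 0.6; -0.15 0.07 -0.13 0.3 0.6; -0.2 0.1 -0.13 0.4 0.6; -0.25 0.13 -0.13 0.5 0.6; -0.3 0.15 -0.13 0.66 0.6")

```text
time: 27.2
tcp_pos: [0.6552, -0.0672, 0.181]
tcp_rot: [[0.619, 0.786, 0.0], [0.786, -0.619, 0.0], [0.0, 0.0, -1.0]]
ft_force: [0.8, 0.0, 0.6]
gripper_width: 0.0551
finger_force: 0.0
```

```bash
python3 - <<'E'
from h import *
go(.67,-.16,.16,52)
E
```

```text
at [ 0.6552 -0.0672  0.181 ] heading 51.8 q6 22 -> row [-0.0638  0.0691  0.021 ] turn -0.004
```

move_arm(commands="-0.03 0.03 0 0 0.6; -0.06 0.06 0 0 0.6; -0.064 0.069 0 0 0.6; -0.064 0.069 0 0 0.6")

```text
time: 27.7
tcp_pos: [0.6695, -0.1581, 0.1809]
tcp_rot: [[0.615, 0.788, -0.0], [0.788, -0.615, 0.001], [0.0, -0.001, -1.0]]
ft_force: [-1.2, -0.5, -0.3]
gripper_width: 0.055
finger_force: 0.0
```

```bash
python3 - <<'E'
from h import *
np.set_printoptions(precision=4,suppress=True)
w=camera("wrist");g=w["color"];cv2.imwrite("pics/w8.png",g)
P=[[.660,-.1745,.016],[.685,-.143,.012],[.7205,-.0975,.015]]
print(proj(w,P))
hsv=cv2.cvtColor(g,cv2.COLOR_BGR2HSV);m=cv2.morphologyEx(((hsv[...,2]>170)&(hsv[...,1]<50)).astype(np.uint8),cv2.MORPH_OPEN,np.ones((3,3)))
n,l,st,ce=cv2.connectedComponentsWithStats(m)
for i in range(1,n):
    if st[i,4]>60: print(st[i],ce[i],ray2plane(w,[ce[i]],.015)[0])
a=proj(w,P)[1].astype(int)
ys,xs=np.nonzero(l==l[a[1]-3:a[1]+4,a[0]-12:a[0]+13].max())
for r in range(ys.min(),ys.max()+1,6):
    x=xs[ys==r]; print(r,x.min(),x.max())
go(.685,-.143,.003,52)
E
```

```text
[[328.6529 199.2234]
 [329.0479 159.2368]
 [329.2385  98.6866]]
[   0   71  103  122 2264] [ 49.144  134.2473] [0.4869 0.0435 0.015 ]
[313  96  27   3  81] [326.  97.] [ 0.719  -0.0944  0.015 ]
[ 317  101   22  108 1087] [326.7259 158.9328] [ 0.6837 -0.1409  0.015 ]
[ 210  198   59   55 2368] [237.3083 223.6208] [ 0.5687 -0.1372  0.015 ]
[628 225  12  14 103] [634.0485 230.9223] [ 0.8915 -0.3997  0.015 ]
[292 292  63  42 760] [318.3737 306.8158] [ 0.5733 -0.2673  0.015 ]
[356 386  25  14  89] [368.5393 392.8202] [ 0.5463 -0.4007  0.015 ]
101 326 328
107 322 330
113 322 330
119 322 330
125 322 330
131 322 330
137 322 331
143 322 331
149 322 331
155 323 331
161 323 331
167 323 331
173 323 331
179 323 331
185 323 331
191 319 336
197 317 338
203 318 336
at [ 0.6694 -0.1572  0.181 ] heading 52.1 q6 15 -> row [0.0207 0.0037 0.178 ] turn 0.002
```

move_arm(commands="0.031 0.0015 0.03 0 0.6; 0.031 0.0015 0.07 0 0.6; 0.031 0.0015 0.11 0 0.6; 0.031 0.0015 0.15 0 0.6; 0.031 0.0015 0.177 0 0.6; 0.031 0.0015 0.177 0 0; 0.031 0.0015 0.177 0 0; 0.031 0.0015 0.177 0 0", force=40)

```text
time: 28.75
tcp_pos: [0.69, -0.1342, 0.0049]
tcp_rot: [[0.614, 0.789, 0.001], [0.789, -0.614, -0.0], [0.0, 0.001, -1.0]]
ft_force: [-0.7, 0.0, -0.3]
gripper_width: 0.0272
finger_force: 0.0
```

move_arm(commands="0 0 0 0 0; 0 0 0 0 0; 0 0 0 0 0; 0 0 0 0 0; 0 0 0 0 0")

```text
time: 29.38
tcp_pos: [0.6898, -0.1348, 0.0044]
tcp_rot: [[0.615, 0.789, 0.0], [0.789, -0.615, -0.0], [0.0, 0.0, -1.0]]
ft_force: [-1.8, 0.8, 3.7]
gripper_width: 0.0088
finger_force: 40.0
```

move_arm(commands="0 0 -0.04 0 0; 0 0 -0.08 0 0; 0 0 -0.12 0 0; 0.01 -0.04 -0.13 -0.1 0; 0.02 -0.08 -0.13 -0.2 0; 0.03 -0.125 -0.13 -0.3 0; 0.06 -0.155 -0.13 -0.4 0; 0.09 -0.18 -0.13 -0.5 0")

```text
time: 30.38
tcp_pos: [0.602, 0.0482, 0.1335]
tcp_rot: [[0.159, 0.987, -0.001], [0.987, -0.159, 0.0], [-0.0, -0.001, -1.0]]
ft_force: [0.1, -0.9, -1.7]
gripper_width: 0.0097
finger_force: 40.0
```

move_arm(commands="0.04 -0.02 0 -0.1 0; 0.08 -0.04 0 -0.16 0; 0.1 -0.05 0 -0.16 0; 0.1 -0.05 0 -0.16 0")

```text
time: 30.88
tcp_pos: [0.5694, 0.1544, 0.1338]
tcp_rot: [[0.001, 1.0, -0.0], [1.0, -0.001, -0.0], [-0.0, -0.0, -1.0]]
ft_force: [0.2, 0.1, -1.8]
gripper_width: 0.0097
finger_force: 40.0
```

```bash
python3 - <<'E'
from h import *
go(.59,.255,.13,90)
o=get_obs();print(o["gripper_width"],o["finger_force"])
E
```

```text
at [0.5694 0.1544 0.1338] heading 89.9 q6 4 -> row [0.1006 0.0205 0.0037] turn -0.001
0.00969999857906599 39.99255180358887
```

move_arm(commands="0.04 0.008 0 0 0; 0.08 0.016 0 0 0; 0.1 0.021 0 0 0; 0.1 0.021 0 0 0; 0.1 0.021 0.04 0 0; 0.1 0.021 0.07 0 0; 0.1 0.021 0.1 0 0; 0.1 0.021 0.115 0 0")

```text
time: 31.88
tcp_pos: [0.5902, 0.2514, 0.0171]
tcp_rot: [[0.004, 1.0, -0.003], [1.0, -0.004, -0.001], [-0.001, -0.003, -1.0]]
ft_force: [-0.2, -0.5, -1.1]
gripper_width: 0.0095
finger_force: 40.0
```

move_arm(commands="0 0 0.004 0 0; 0 0 0.007 0 0; 0 0 0.008 0 0; 0 0 0.008 0 0")

```text
time: 32.38
tcp_pos: [0.5916, 0.2538, 0.0119]
tcp_rot: [[0.002, 1.0, 0.001], [1.0, -0.002, 0.0], [0.0, 0.001, -1.0]]
ft_force: [-0.6, 0.1, -2.3]
gripper_width: 0.0097
finger_force: 40.0
```

Still carrying about 2 N, so I lower another 1.5 mm, release and retreat straight up.

move_arm(commands="0 0 0.0015 0 0; 0 0 0.0015 0 0; 0 0 0.0015 0 0.3; 0 0 0.0015 0 0.3; 0 0 0.0015 0 0.3; 0 0 0.0015 0 0.3; 0 0 -0.03 0 0.3; 0 0 -0.08 0 0.3")

```text
time: 33.38
tcp_pos: [0.5893, 0.2531, 0.0899]
tcp_rot: [[0.002, 1.0, -0.005], [1.0, -0.002, -0.001], [-0.001, -0.005, -1.0]]
ft_force: [-0.3, -0.1, 0.2]
gripper_width: 0.0277
finger_force: 0.0
```

move_arm(commands="-0.04 0 -0.05 0 0.3; -0.08 0 -0.1 0 0.3; -0.09 -0.06 -0.12 0 0.3; -0.1 -0.09 -0.12 0 0.3; -0.1 -0.09 -0.12 0 0.3; -0.1 -0.09 -0.12 0 0.3")

```text
time: 34.12
tcp_pos: [0.5015, 0.154, 0.2113]
tcp_rot: [[0.002, 1.0, 0.001], [1.0, -0.002, 0.0], [0.0, 0.001, -1.0]]
ft_force: [0.1, 0.4, -0.1]
gripper_width: 0.0277
finger_force: 0.0
```

```bash
python3 - <<'E'
from h import *
import pickle
np.set_printoptions(precision=4,suppress=True)
go(.5,.2,.2,90)
w=camera("wrist");s=camera("scene");si=camera("side");pickle.dump((w,s,si),open("end.pkl","wb"))
s0=pickle.load(open("scene0.pkl","rb"))["color"];t0=pickle.load(open("side0.pkl","rb"))["color"]
def bright(c,z,lo,hi):
    g=c["color"];hsv=cv2.cvtColor(g,cv2.COLOR_BGR2HSV)
    m=cv2.morphologyEx(((hsv[...,2]>150)&(hsv[...,1]<45)).astype(np.uint8),cv2.MORPH_OPEN,np.ones((2,2)))
    n,l,st,ce=cv2.connectedComponentsWithStats(m)
    for i in range(1,n):
        p=ray2plane(c,[ce[i]],z)[0]
        if st[i,4]>60 and (p[:2]>lo).all() and (p[:2]<hi).all(): print(" ",st[i],ce[i],p)
print("wrist in carton"); bright(w,.02,[.34,.15],[.67,.35])
print("scene in carton"); bright(s,.02,[.34,.15],[.67,.35])
print("hook etc wrist"); bright(w,.03,[.4,-.1],[.67,.15])
# carton brown mask extent in the wrist and scene views
for nm,c in (("wrist",w),("scene",s)):
    hsv=cv2.cvtColor(c["color"],cv2.COLOR_BGR2HSV);m=(cv2.inRange(hsv,(5,80,40),(25,255,255))>0)
    rect=proj(c,[[.35,.16,.065],[.65,.16,.065],[.65,.33,.065],[.35,.33,.065]]);print(nm,"carton rim pred",rect.tolist())
# bystander change: fraction of pixels changed around tape/tin/mug/oiler/driver/brush in side view
for nm,(x,y,r) in dict(tape=(329,299,18),tin=(327,257,14),mug=(389,207,18),oiler=(400,280,16),driver=(298,342,30),brush=(204,306,25)).items():
    d=np.abs(si["color"][y-r:y+r,x-r:x+r].astype(int)-t0[y-r:y+r,x-r:x+r]).max(-1);print(nm,"changed %.3f"%(d>40).mean())
E
```

```text
at [0.5015 0.154  0.2113] heading 89.9 q6 4 -> row [ 0.046  -0.0016  0.0113] turn -0.002
wrist in carton
  [402  52  23  87 952] [414.4643  98.541 ] [0.591  0.2334 0.02  ]
  [ 219   61   50   52 1842] [243.4479  86.2894] [0.4196 0.2456 0.02  ]
  [311  62  31  26 726] [326.3953  74.5372] [0.5023 0.2564 0.02  ]
  [314 101  29  24 630] [327.7238 112.0429] [0.5036 0.2204 0.02  ]
scene in carton
  [337 167  14   8  89] [343.2584 170.7303] [0.4247 0.2431 0.02  ]
hook etc wrist
  [ 312  192   30   87 1359] [325.0611 232.4606] [0.5006 0.0927 0.03  ]
  [317 284  13   6  69] [322.6087 286.4058] [0.4975 0.0259 0.03  ]
  [317 298  13  15 174] [322.9655 304.9943] [0.4978 0.0012 0.03  ]
wrist carton rim pred [[165.29653002553917, 180.5837536233799], [483.28836445928954, 179.70106740322976], [510.164193037594, -26.32671195795311], [136.96029509390877, -25.242630800260088]]
scene carton rim pred [[310.6367623189371, 160.11826235541062], [377.07160354528975, 198.36505865409035], [412.5582362719493, 176.46246310898704], [345.9502430052216, 143.0963080273446]]
tape changed 0.000
tin changed 0.520
mug changed 0.000
oiler changed 0.000
driver changed 0.034
brush changed 0.234
```

```bash
python3 - <<'E'
from h import *
import pickle
np.set_printoptions(precision=4,suppress=True)
w,s,si=pickle.load(open("end.pkl","rb"));g=w["color"]
print("lever ends",ray2plane(w,[[414,52],[413,138]],.02))
print("motor ends",ray2plane(w,[[327,62],[327,124]],.04), "claw",ray2plane(w,[[327,192]],.032))
hsv=cv2.cvtColor(g,cv2.COLOR_BGR2HSV)
b=cv2.inRange(hsv,(5,60,40),(25,255,255))
for col in (200,280,370,450):
    r=np.nonzero(b[:260,col])[0]; print("col",col,"lowest brown row",r.max(),ray2plane(w,[[col,r.max()]],[.065])[0])
for row in (60,120):
    c=np.nonzero(b[row])[0]; print("row",row,c.min(),c.max(),ray2plane(w,[[c.min(),row],[c.max(),row]],.065))
print("lever px pred", proj(w,[[.5916,.1918,.02],[.5916,.2438,.02],[.5916,.3038,.027]]))
for r in range(40,150,8): print(r, hsv[r,398:432:3,2])
E
```

```text
lever ends [[0.5875 0.2768 0.02  ]
 [0.5923 0.1939 0.02  ]]
motor ends [[0.5028 0.2661 0.04  ]
 [0.5028 0.2099 0.04  ]] claw [[0.5027 0.1393 0.032 ]]
col 200 lowest brown row 173 [0.3836 0.1672 0.065 ]
col 280 lowest brown row 176 [0.4584 0.1641 0.065 ]
col 370 lowest brown row 179 [0.543 0.161 0.065]
col 450 lowest brown row 182 [0.6188 0.1579 0.065 ]
row 60 153 501 [[0.3538 0.266  0.065 ]
 [0.6517 0.2652 0.065 ]]
row 120 159 563 [[0.3519 0.2158 0.065 ]
 [0.7148 0.2149 0.065 ]]
lever px pred [[412.1795 140.0821]
 [415.7763  87.6658]
 [422.2929  19.7879]]
40 [181 109 176 177 101 123 128 127 148 181 179 177]
48 [113 117 114 113  93 129 130 127 101 109 111 108]
56 [106 109 113 112  94 207 210 202 105 107 108 111]
64 [177 173 175 157 121 205 209 201 171 170 171 174]
72 [182 181 179 157 149 206 207 180 171 177 181 176]
80 [183 186 187 163 170 207 205 177 172 176 178 175]
88 [175 178 179 152 205 206 202 163 170 168 166 170]
96 [179 175 176 100 203 206 199 151 167 168 171 177]
104 [175 177 177  99 204 205 200 176 178 177 172 171]
112 [186 187 186 115 203 203 198 180 179 176 172 169]
120 [171 117 209 203 202 201 201 199 184 176 174 174]
128 [129 179 199 172  44  38 112 194 186 187 184 181]
136 [180 113 110 185 199 199 179 136 181 180 178 172]
144 [185 186 181 178 180 180 182 180 177 174 173 176]
```

```bash
python3 -c "
from h import *
print(sign_off())"
```

```text
the job is handed in; nothing more can be done
None
```

The job is handed in at about 34 s of the 72 s limit, with no verdict returned: by my last measurements the carton stands clear of the rack with the motor, flat spool and lever on its floor, and the hook lies on the bench about 20 mm in front of it; the final image check showed pixel changes at the tin and brush, probably arm shadow, which I did not confirm.

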